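# Index the drilling fixture by four clicks and hold it on the pawl

## Robot

A 6-joint arm with a two-finger parallel gripper is mounted at the origin on the work surface. World frame = base frame: x ahead of the robot, y to its left, z up, the work surface at z = 0. Lengths are in m, angles in rad, forces in N, time in s.
With the tool pointing down it reaches from about 0.325 to 0.875 m from the base axis. Payload 4.4 kg.
Tool frame: the origin (TCP) lies at the very end of the fingers, on their centre line; the grasp point (between the pads) lies manip.tcp_to_grasp behind it (manip.tcp_to_grasp is the distance from the TCP to the grasp point, in m); z points along the fingers, y is the line along which they close (so a half turn about z gives the same grasp; the last joint's range is limited). The gripper opens to 85 mm and grips with 20 to 120 N. Pads are 22 mm wide; open, the fingers measure 114 mm over their backs; the gripper's body (76 mm by 85 mm) begins 54 mm behind the grasp point. The pads swing forward as they close: fully open they stand 13 mm farther back than shut.
Start: joints at [-1.393, 0.207, 1.542, -0, 1.393, -0.15], TCP at [0.186, -0.544, 0.231] pointing down, gripper open.
Joint ranges: [-2.73, 2.73], [-0.86, 2.22], [0.23, 2.46], [-1.11, 4.25], [0.08, 2.63], [-2.82, 2.82]. Speed limits (rad/s): [2.79, 2.79, 3.14, 3.14, 3.14, 3.14].

## Interface

Orientations are given as a unit quaternion [x, y, z, w].
In Python, from workcell import sense, viewer, order, manip gives the robot as it stands.
- The arm moves only by the tool step_arm, never from a script. Its argument "increments" is a list of rows, each a list of 3 entries, a list of its own where there are three numbers: the shift along the world's x, y, z in mm, then the turn about the world's z in degrees, then the closure, from 0 (fully open) to 1 (shut). In form: [[[x, y, z], turn, claw], ...]. A call has 1 to 12 rows; each row shifts and turns the commanded pose from where the row before left it; what a row does not reach is not made up. A row lasts 1/10 s, in which the tool goes at most 50 mm and 8.59 degrees, less where a joint would pass 70% of its speed; a pose out of reach is approached as far as the arm can. A call is refused whole if a number of a shift passes 50 or a number of a turn 8.59, either way. A call with a gripper value outside its range is refused whole. The fingers move at their own pace and stop on an object; "squeeze" is the grip in N (left out, the last holds). Time passes only in rows, so rows that do not move let the fingers close. It gives the time, the measured TCP pose, the force, the opening and the grip force at its end, in the units of the state.
- sense(): the state, without advancing time (a new reading comes with each control period).
- viewer.get_image(name): name is "side" or "top" or "wrist"; returns (picture, depth): 480x640x3 uint8, blue, green, red; 480x640 float32, m along the optical axis (not along the pixel's ray), 0 where there is no reading.
- viewer.get_calibration(name): a dict with "mtx" (3x3 intrinsics, pixels), "origin" and "rotation" of the camera in the world. Camera axes: x right, y up, looking along -z (the intrinsics and any distortion apply to the point x, -y, -z); pixel columns grow to the right and rows downward; lengths in m; the calibration is good to about 2 mm. A picture is of the moment at which its call begins: read the wrist's pose just before it. get_calibration takes no time and is no camera call; for the wrist camera it gives the pose at the moment of the call.
- order.job_done(): hands the job in; it is judged then, once.
The state is a dict: "time_s": time; "joints": joint angles; "joint_vel": joint speeds; "tau": joint torques, N m; "ee_pos": TCP position; "orientation": TCP orientation; "ft_force": force on the tool from outside, world axes, zero at the start; "ft_torque": the same for the moment, N m; "opening": finger opening in m; "finger_force": force on a finger pad.
Only numpy, scipy, OpenCV 4.12 (cv2) and the standard library are available. Lean on these libraries where they do the work, as an engineer would, in place of code of your own. Each camera call takes 0.05 s, during which the arm holds its last target. There are 200 camera calls.

## Task

The brass rosette on the bench drill's indexing fixture is due for its next hole: slide the clear drill guard fully shut along its rail with its yellow knob, and only then swing the red-handled index lever anticlockwise (seen from above) through four clicks of the ratchet from where it stands, neither more nor fewer. After the fourth click draw the lever back until the tooth is seated against the brass pawl, and finish still holding the red handle, keeping that backward pressure on; do not let go. Leave the tools and parts lying around undisturbed.

Things in the scene. Friction and masses are not known exactly. Their poses are not given: they have to be found in the camera images.
- machine: The drilling fixture, fixed to the bench: green bed plate 240 x 500 x 12 mm with a small bench drill on its left, the grey round indexing fixture in the middle and a sliding guard in front. Origin: on the bench surface, exactly under the indexing table's vertical axis; x points away from the operator, y to the operator's left, z up.
- drill_tip (a point): Tip of the drill bit, 40 mm behind the table's axis, 100 mm above the bench. In machine axes the drill's head spans x 5 to 75 mm, y -30 to 275 mm, 170 to 321 mm above the bench, behind the guard; its column (top 365 mm) stands at y = 175 mm.
- guard_frame (a point): Point on the guard frame's lower guide, straight in front of the table's axis, at machine x = -68 mm, 100 mm above the bench. Posts 234 mm tall at machine y = 95 and -245 mm, lower guide 96 to 104 mm and round top rail 225 mm above the bench. The lever swings beneath the guide; its red handle stays in front of the frame.
- guard (a joint): Clear sliding guard, 150 mm wide, hung on the frame's top rail. Metres of opening: 0 = fully shut in front of the drill (against its end stop), 0.14 = fully open, slid to the operator's right (machine -y). Sliding friction about 1.5 to 2 N; it stays where it is left.
- guard_grip (a point): Middle of the guard's upright yellow knob, 24 mm in diameter, standing on top of the guard 243 to 288 mm above the bench (this point is at 266 mm); a black rail block lies just beneath, top at 237 mm. It moves with the guard, 50 mm right of the guard's middle. To shut the guard it travels along machine +y.
- index_table (a joint): Angle of the indexing table (ratchet disc, lever, rosette) about its vertical axis, rad, growing anticlockwise seen from above. The pawl drops behind a tooth (the click) every 15 degrees: at 0.2618, 0.5236, 0.7854, 1.0472, 1.309. At the start it stands in the free play just past 0 (0 to 0.06). It cannot turn back past the last click, but pressed back it gives 0.01 (3 N at the handle) to 0.05 rad (22 N).
- index_lever: Steel index lever fixed to the table: flat bar 22 mm wide, top face 65 mm above the bench, reaching out towards the operator, with an upright red handle at its end, 24 mm in diameter, 68 to 122 mm above the bench, 185 mm from the table's axis. Origin on that axis at bench height. At joint 0 it points to machine angle 150 degrees (front left); advancing swings it to the operator's right.
- lever_grip (a point): Middle of the red handle, on its axis, 98 mm above the bench; moves on a circle of 185 mm radius about the table's axis.
- ratchet_disc: Steel ratchet disc of the table, 125 mm across its 24 teeth (5 mm deep), 45 to 57 mm above the bench, seen round the rosette's rim. Origin on the table's axis at bench height. Feel at the handle: after each click about 0.07 rad of free play (1 to 2 N), then 3 to 10 N while the pawl climbs the tooth, little on its top, then a forward kick of 5 to 10 N just before the pawl drops.
- pawl (a joint): Lift of the spring-loaded brass pawl at the right of the disc, rad: 0 = dropped into a gap, about 0.1 = on top of a tooth.
- pawl_nose: The pawl's 4 mm wide rounded nose that bears on the teeth. Origin at the pawl's pivot. It carries load only while it climbs a tooth, or while the lever is pushed back and a tooth's radial face bears on it: roughly three times the push at the handle.
- chuck_key: Bystander: steel drill chuck key, 70 mm, lying on the bed plate behind the guard.
- drilled_rosette: Bystander: finished brass rosette, 107 mm across, 4 mm thick, lying on the bed plate to the right.
- swarf_brush: Bystander: hand brush lying on the bench right of the fixture's front.
- file: Bystander: flat file with wooden handle, 330 mm, lying on the bench to the right.
- oil_bottle: Bystander: white oil bottle with red cap, 52 mm across, 130 mm tall, standing to the right.
- work_tray: Bystander: open steel tray 150 x 200 x 35 mm, left of the drill.
- blank_rosette: Bystander: undrilled brass rosette lying in the tray.
- hammer: Bystander: hammer lying on the bench left of the fixture's front.

How it is judged:
On the way, in this order (a step that is already met when the one before it is completed fails the run):
1. the guard is fully shut (within 6 mm) (value of joint guard below 0.006 m), for 0.2 s.
2. with the guard shut, the lever has gone over its fourth click and the pawl has dropped (value of joint guard below 0.006 m and value of joint index_table above 0.9672 rad and value of joint pawl below 0.025 rad), for 0.1 s.
At the end, for the whole second after the job is handed in: Guard shut within 6 mm; lever at rest on its fourth click (0.967 to 1.077 rad), pawl dropped in the gap (lift under 0.025 rad), the tooth pressed back on the pawl with more than 2.5 N (about 1.5 N at the handle), the fingers still bearing on the lever with more than 1 N (all of step 2 and value of joint index_table below 1.0772 rad and contact force between pawl_nose and ratchet_disc above 2.5 N and contact force between the fingers and index_lever above 1 N and velocity of joint index_table between -0.05 and 0.05 rad/s); the arm keeps its last pose, push and grip.
It fails at once if the lever goes over its first click while the guard is open by more than 15 mm (value of joint index_table above 0.25 rad and value of joint guard above 0.015 m).
It fails at once if a bystander is moved by more than 25 mm (distance of any of chuck_key, drilled_rosette, swarf_brush, file, oil_bottle, work_tray, hammer, blank_rosette from where it was at the start of the episode above 0.025 m).
It also fails if it takes over 70 s, if anything falls off the work surface, if the arm or the gripper's body presses on something with over 40 N, if the wrist force passes 120 N, or if a joint passes its speed limit or range.

## Working session

There is one attempt and no reset: what is moved stays moved. The work goes in short steps, Python scripts to look and compute and a tool call to move; the robot and the scene stay as the last step left them, time stands still between calls to the robot, and variables do not carry over. Pictures are saved under pics/ and viewed, at most 10 in all, crops included, and the job is handed in when it is done.

Besides the shell and the picture viewer there is one more tool, called as name(argument=value, ...), one argument or row to a line, values as JSON. step_arm: Moves the arm, as the interface text tells. Its arguments: {"type":"object","properties":{"increments":{"type":"array","items":{"type":"array"}},"squeeze":{"type":"number"}},"required":["increments"]}

```bash
mkdir -p pics; cat > h.py <<'E'
import cv2,numpy as np
from workcell import sense,viewer,order,manip
def grab(n):
    c=viewer.get_calibration(n); im,d=viewer.get_image(n); return im,d,c
def pts(c,d,m):
    v,u=np.nonzero(m&(d>0)); K=c['mtx'];z=d[v,u]
    p=np.stack([(u-K[0][2])/K[0][0]*z,-(v-K[1][2])/K[1][1]*z,-z],1)
    return p@np.array(c['rotation']).T+np.array(c['origin'])
E
python3 - <<'E'
from h import *
print(manip.tcp_to_grasp, sense()['ee_pos'],sense()['orientation'])
for n in ['side','top']:
    im,d,c=grab(n); cv2.imwrite(f'pics/{n}.png',im); np.savez(f'{n}.npz',im=im,d=d,mtx=c['mtx'],origin=c['origin'],rotation=c['rotation'])
    print(c)
    h=cv2.cvtColor(im,cv2.COLOR_BGR2HSV);H,S,V=h[...,0],h[...,1],h[...,2]
    for name,m in [('red',((H<8)|(H>172))&(S>150)&(V>70)),('yel',(H>22)&(H<33)&(S>150)&(V>100)),('green',(H>40)&(H<90)&(S>60))]:
        k,l,st,ce=cv2.connectedComponentsWithStats(m.astype(np.uint8))
        for i in range(1,k):
            if st[i,4]>40:
                p=pts(c,d,l==i); 
                if len(p): print(n,name,st[i],ce[i].round(),np.median(p,0).round(4),p.min(0).round(3),p.max(0).round(3))
E
```

```text
0.0187 [ 0.1855283  -0.54342722  0.23009472] [ 9.86515477e-01  1.63663689e-01 -2.08145144e-05 -1.18772556e-03]
{'mtx': array([[443.13966634,   0.        , 322.44409372],
       [  0.        , 443.13966634, 240.94562863],
       [  0.        ,   0.        ,   1.        ]]), 'origin': array([ 0.56237605, -0.36536425,  1.1659111 ]), 'rotation': array([0.17359365, 0.00215569, 0.01779978, 0.98465414])}Traceback (most recent call last):
  File "<stdin>", line 11, in <module>
  File "h.py", line 8, in pts
    return p@np.array(c['rotation']).T+np.array(c['origin'])
           ~^~~~~~~~~~~~~~~~~~~~~~~~~~
ValueError: matmul: Input operand 1 has a mismatch in its core dimension 0, with gufunc signature (n?,k),(k,m?)->(n?,m?) (size 4 is different from 3)
```

Rotation is a quaternion; fix.

```bash
sed -i 's/return p@np.array(c\[.rotation.\]).T+/return Rotation.from_quat(c["rotation"]).apply(p)+/; 1a from scipy.spatial.transform import Rotation' h.py
python3 - <<'E'
from h import *
for n in ['side','top']:
    im,d,c=grab(n); cv2.imwrite(f'pics/{n}.png',im); np.savez(f'{n}.npz',im=im,d=d,**c)
    print(c)
    h=cv2.cvtColor(im,cv2.COLOR_BGR2HSV);H,S,V=h[...,0],h[...,1],h[...,2]
    for name,m in [('red',((H<8)|(H>172))&(S>150)&(V>70)),('yel',(H>22)&(H<33)&(S>150)&(V>100)),('green',(H>40)&(H<90)&(S>60))]:
        k,l,st,ce=cv2.connectedComponentsWithStats(m.astype(np.uint8))
        for i in range(1,k):
            if st[i,4]>40:
                p=pts(c,d,l==i); 
                if len(p): print(n,name,st[i],ce[i].round(),np.median(p,0).round(4),p.min(0).round(3),p.max(0).round(3))
E
```

```text
{'mtx': array([[443.13966634,   0.        , 322.44409372],
       [  0.        , 443.13966634, 240.94562863],
       [  0.        ,   0.        ,   1.        ]]), 'origin': array([ 0.56237605, -0.36536425,  1.1659111 ]), 'rotation': array([0.17359365, 0.00215569, 0.01779978, 0.98465414])}
side red [300 211  10  13  71] [305. 217.] [0.5037 0.0801 0.1115] [ 0.482  0.076 -0.003] [0.514 0.15  0.124]
side red [ 441  239   48   45 1535] [464. 260.] [0.935  0.0116 0.0213] [ 0.879 -0.051 -0.006] [1.006 0.081 0.064]
side red [ 442  363   90  117 7212] [486. 421.] [ 0.9075 -0.3956  0.1503] [ 0.855 -0.521 -0.005] [ 1.02  -0.257  0.179]
side red [307 398   9   9  66] [311. 402.] [ 0.5394 -0.3658  0.1307] [ 0.53  -0.374  0.126] [ 0.548 -0.357  0.134]
side yel [ 438  162   44   43 1197] [458. 181.] [0.939  0.2559 0.0294] [ 0.878  0.179 -0.007] [1.007 0.325 0.066]
side yel [448 219  25  15 100] [458. 226.] [0.9257 0.1172 0.0033] [ 0.901  0.094 -0.003] [0.972 0.141 0.008]
side yel [311 284  11  16 142] [316. 292.] [ 0.5433 -0.1545  0.2858] [ 0.533 -0.161  0.235] [ 0.554 -0.14   0.292]
side yel [452 
[... 2054 characters left out ...]
0.684 0.015 0.086]
top yel [384 213  41  29 637] [405. 228.] [ 0.6161 -0.2368  0.0163] [ 0.532 -0.292  0.005] [ 0.669 -0.136  0.293]
top green [ 264  180  172   71 5285] [340. 211.] [0.6743 0.0119 0.0129] [ 0.555 -0.336 -0.007] [0.766 0.2   0.306]
top green [306 226  12   6  50] [311. 228.] [0.6303 0.0548 0.0122] [0.622 0.036 0.004] [0.639 0.07  0.019]
top green [ 319  243  109   31 1267] [373. 257.] [ 0.5358 -0.1329  0.0114] [ 0.481 -0.298 -0.01 ] [0.583 0.033 0.145]
top green [394 243  29   9 121] [408. 247.] [ 0.5598 -0.2424  0.0113] [ 0.527 -0.279  0.002] [ 0.575 -0.196  0.161]
top green [   0  392   63   70 3736] [ 29. 426.] [0.1371 0.6103 0.4831] [0.011 0.581 0.067] [0.198 0.818 0.535]
```

View pics/side.png

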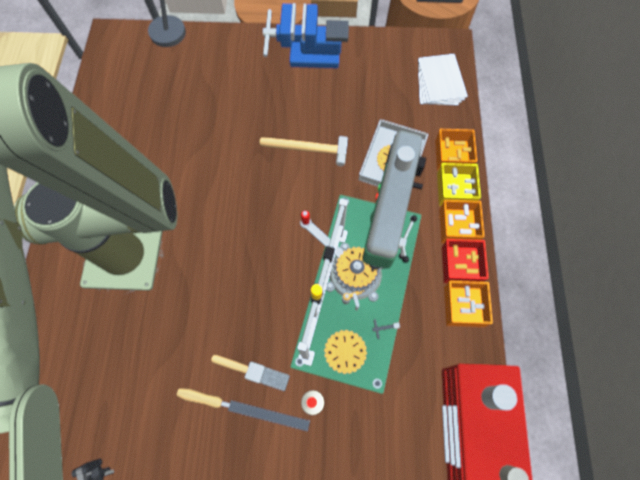

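View pics/top.png

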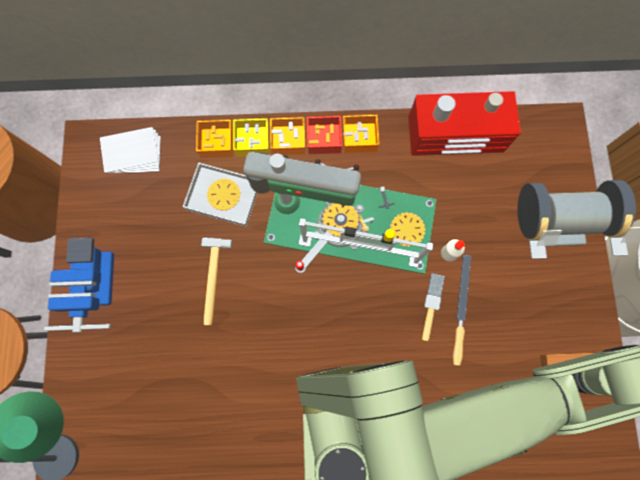

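The side view shows the knob at (316,292), the red handle at (305,217), and plate corners at about (343,196), (421,213), (383,391) and (292,370). In the top view the handle is at (299,267) and the knob at (389,234). Bottle, brush and file lie to the right, the hammer to the left.

```bash
cat >> h.py <<'E'
def ray(c,u,v,z):
    K=c['mtx']; r=Rotation.from_quat(c['rotation']).apply([(u-K[0][2])/K[0][0],-(v-K[1][2])/K[1][1],-1]);o=np.array(c['origin'])
    return o+r*(z-o[2])/r[2]
E
python3 - <<'E'
from h import *
C={n:np.load(n+'.npz') for n in('side','top')}
for n,L in dict(side=[(343,196),(421,213),(383,391),(292,370)],top=[(264,243),(437,199),(427,272)]).items():
    print(n,[ray(C[n],u,v,.012).round(4)[:2] for u,v in L])
# plate by depth
for n in C:
    c=C[n];im=c['im'];d=c['d']
    h=cv2.cvtColor(im,cv2.COLOR_BGR2HSV);H,S=h[...,0],h[...,1]
    p=pts(c,d,(H>40)&(H<90)&(S>60)); p=p[(p[:,2]>.008)&(p[:,2]<.017)&(p[:,0]>.4)]
    r=cv2.minAreaRect(p[:,:2].astype(np.float32)); print(n,r)
for n,(k,l) in dict(side=((316,287),(305,213)),top=((389.5,233),(299.5,266))).items():
    print(n,'knob',ray(C[n],*k,.288),'lev',ray(C[n],*l,.122))
for n in C:
    c=C[n];v=cv2.cvtColor(c['im'],cv2.COLOR_BGR2HSV);H,S,V=[v[...,i] for i in range(3)]
    P=pts(c,c['d'],np.ones(H.shape,bool)); 
    q=P[(P[:,2]>.275)&(P[:,2]<.295)&(P[:,0]>.5)&(P[:,0]<.6)&(abs(P[:,1]+.15)<.06)]; print('knob',len(q),q.mean(0))
    q=P[(P[:,2]>.110)&(P[:,2]<.13)&(P[:,0]>.46)&(P[:,0]<.53)&(abs(P[:,1]-.08)<.06)]; print('lev',len(q),q.mean(0))
    q=P[(P[:,2]>.215)&(P[:,2]<.236)&(P[:,0]>.4)&(P[:,0]<.62)]; print('rail',len(q),cv2.fitLine(q[:,:2].astype(np.float32),cv2.DIST_HUBER,0,.01,.01).ravel())
E
```

```text
side [array([0.6038, 0.194 ]), array([0.826 , 0.1489]), array([ 0.713, -0.334]), array([ 0.4857, -0.2923])]
top [array([0.5897, 0.1997]), array([ 0.7103, -0.3404]), array([ 0.4824, -0.2906])]
side ((0.660345196723938, -0.03847336769104004), (0.5615461468696594, 0.2388395518064499), 76.76505279541016)
top ((0.6516470313072205, -0.06639885902404785), (0.49886468052864075, 0.2404053658246994), 76.97307586669922)
side knob [ 0.5431195  -0.14602813  0.288     ] lev [0.50334086 0.08892315 0.122     ]
top knob [ 0.54351256 -0.14730658  0.288     ] lev [0.49588373 0.08848315 0.122     ]
knob 111 [ 0.54351263 -0.15071854  0.28663719]
lev 67 [0.50289112 0.08570512 0.11994725]
rail 729 [ 0.22813188  0.97363025  0.55584204 -0.09900274]
knob 72 [ 0.54178026 -0.14641417  0.28632407]
lev 53 [0.5008276  0.09026143 0.11926674]
rail 698 [ 0.04068701  0.9991719   0.55927426 -0.1377781 ]
```

step_arm(
  increments=[
    [[30,33,40],-8,0],
    [[30,33,40],-8,0],
    [[30,33,20],-8,0],
    [[30,33,0],-8,0],
    [[30,33,0],0,0],
    [[30,33,0],0,0],
    [[30,33,0],0,0],
    [[30,33,0],0,0],
    [[30,33,0],0,0],
    [[30,33,0],0,0],
    [[30,33,0],0,0],
    [[28,33,0],0,0],
  ],
)

```text
time_s: 1.35
ee_pos: [0.5346, -0.1574, 0.3177]
orientation: [0.993, -0.114, -0.0, -0.0]
ft_force: [0.2, -0.1, 0.5]
opening: 0.0853
finger_force: 0.0
```

```bash
python3 - <<'E'
from h import *
s=sense();print(s['ee_pos'],Rotation.from_quat(s['orientation']).as_matrix()[:,1])
im,d,c=grab('wrist');cv2.imwrite('pics/w1.png',im)
h=cv2.cvtColor(im,cv2.COLOR_BGR2HSV);H,S,V=h[...,0],h[...,1],h[...,2]
m=(H>20)&(H<34)&(S>150)&(V>90)
P=pts(c,d,m);q=P[(P[:,2]>.24)&(P[:,2]<.3)];print(len(q))
if len(q):print(q.mean(0),q.min(0),q.max(0)); t=q[q[:,2]>.283];print(len(t),t.mean(0) if len(t) else '')
E
```

```text
[ 0.53463968 -0.15742598  0.31767772] [-2.27456740e-01 -9.73788186e-01 -1.01413537e-05]
2112
[ 0.54716257 -0.1497498   0.27981672] [ 0.53148211 -0.15975146  0.24319647] [ 0.5552754  -0.13676871  0.29011442]
1393 [ 0.5447105  -0.14868529  0.28725249]
```

View pics/w1.png

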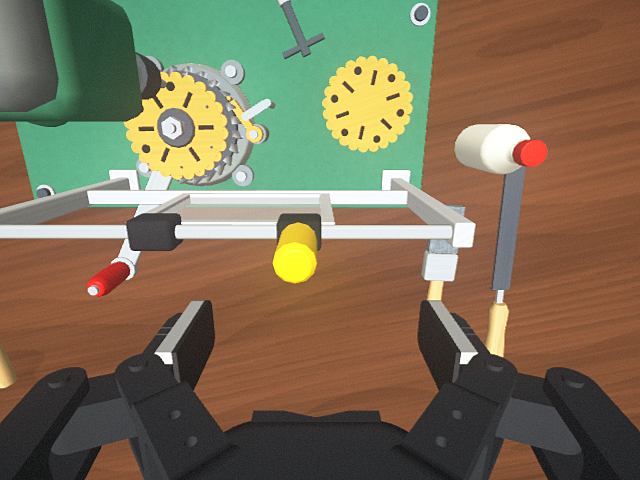

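The wrist view shows the knob's top at (295,263), at world (0.5445,-0.1487), and the red handle at (110,278). One idle row will show the settled pose.

step_arm(
  increments=[
    [[0,0,0],0,0],
    [[0,0,0],0,0],
  ],
)

```text
time_s: 1.6
ee_pos: [0.5334, -0.1591, 0.3176]
orientation: [0.993, -0.114, -0.001, 0.0]
ft_force: [-0.3, -0.1, -0.2]
opening: 0.0853
finger_force: 0.0
```

step_arm(
  increments=[
    [[11,10,0],0,0],
    [[0,0,-20],0,0],
    [[0,0,-25],0,0],
    [[0,0,-22],0,0],
    [[0,0,0],0,0.5],
    [[0,0,0],0,0.9],
    [[0,0,0],0,1],
    [[0,0,0],0,1],
    [[0,0,0],0,1],
  ],
  squeeze=25,
)

```text
time_s: 2.5
ee_pos: [0.5457, -0.1495, 0.253]
orientation: [0.993, -0.115, 0.002, 0.0]
ft_force: [0.0, 0.7, 3.2]
opening: 0.0234
finger_force: 24.9
```

step_arm(
  increments=[
    [[3.4,14.6,0],0,1],
    [[3.4,14.6,0],0,1],
    [[3.4,14.6,0],0,1],
    [[3.4,14.6,0],0,1],
    [[0,0,0],0,1],
  ],
)

```text
time_s: 3.0
ee_pos: [0.5601, -0.0881, 0.253]
orientation: [0.994, -0.113, 0.002, -0.001]
ft_force: [0.8, 2.4, 5.8]
opening: 0.0232
finger_force: 25.2
```

step_arm(
  increments=[
    [[1.4,5.8,0],0,1],
    [[1.4,5.8,0],0,1],
    [[0.7,2.9,0],0,1],
    [[0.7,2.9,0],0,1],
    [[0,0,0],0,1],
  ],
)

```text
time_s: 3.5
ee_pos: [0.5638, -0.0724, 0.253]
orientation: [0.993, -0.114, 0.002, 0.0]
ft_force: [0.3, 0.2, 5.7]
opening: 0.0233
finger_force: 25.2
```

step_arm(
  increments=[
    [[0.7,2.9,0],0,1],
    [[0.5,1.9,0],0,1],
    [[0,0,0],0,1],
  ],
)

```text
time_s: 3.8
ee_pos: [0.5649, -0.0679, 0.253]
orientation: [0.993, -0.114, 0.002, 0.0]
ft_force: [0.3, -0.8, 5.6]
opening: 0.0233
finger_force: 25.2
```

step_arm(
  increments=[
    [[0.7,2.9,0],0,1],
    [[0.7,2.9,0],0,1],
    [[0,0,0],0,1],
  ],
)

```text
time_s: 4.1
ee_pos: [0.5651, -0.0667, 0.253]
orientation: [0.993, -0.115, 0.001, 0.005]
ft_force: [-3.1, -13.7, 5.1]
opening: 0.0232
finger_force: 26.4
```

step_arm(
  increments=[
    [[0,0,0],0,0.5],
    [[0,0,0],0,0.4],
    [[0,0,0],0,0.4],
    [[0,0,30],0,0.4],
    [[0,0,35],0,0.3],
    [[-17,10,0],-4,0.2],
    [[-17,30,0],-8,0],
    [[-17,38,0],-8,0],
    [[-17,37,-20],-8,0],
    [[-17,37,-40],0,0],
    [[0,0,-40],0,0],
    [[0,0,0],0,0],
  ],
)

```text
time_s: 5.3
ee_pos: [0.4768, 0.0862, 0.215]
orientation: [0.937, -0.35, -0.006, 0.002]
ft_force: [-0.8, 0.1, -0.5]
opening: 0.0854
finger_force: 0.0
```

```bash
python3 - <<'E'
from h import *
s=sense();print(s['ee_pos'],Rotation.from_quat(s['orientation']).as_matrix()[:,1],s['time_s'],s['joints'])
im,d,c=grab('wrist');cv2.imwrite('pics/w2.png',im)
h=cv2.cvtColor(im,cv2.COLOR_BGR2HSV);H,S,V=h[...,0],h[...,1],h[...,2]
P=pts(c,d,((H<8)|(H>172))&(S>140)&(V>60));q=P[(P[:,2]>.06)&(P[:,2]<.13)&(np.hypot(P[:,0]-.5,P[:,1]-.088)<.04)];print(len(q),q.mean(0),q.min(0),q.max(0))
P=pts(c,d,np.ones(H.shape,bool));q=P[(P[:,2]>.117)&(P[:,2]<.128)&(np.hypot(P[:,0]-.5,P[:,1]-.088)<.03)];print(len(q),q.mean(0),q.min(0),q.max(0))
im,d,c=grab('side')
h=cv2.cvtColor(im,cv2.COLOR_BGR2HSV);H,S,V=h[...,0],h[...,1],h[...,2]
P=pts(c,d,(H>20)&(H<34)&(S>150)&(V>90));q=P[(P[:,2]>.278)&(P[:,2]<.295)&(P[:,0]<.62)];print('knob',len(q),q.mean(0) if len(q) else '')
E
```

```text
[0.47677193 0.08619346 0.21500431] [-0.65599213 -0.75471942  0.00854005] 5.3 [-1.87405826e-04  3.60020140e-02  1.76675074e+00  2.68427391e-04
  1.35216207e+00  2.28612068e+00]
913 [0.50456679 0.08573628 0.11290629] [0.49031171 0.07785638 0.07587899] [0.51393748 0.101552   0.12390369]
713 [0.5029998  0.08850354 0.12217761] [0.49157165 0.07874822 0.11701512] [0.51289293 0.10008101 0.12777775]
knob 89 [ 0.56182249 -0.07050066  0.28685238]
```

View pics/w2.png

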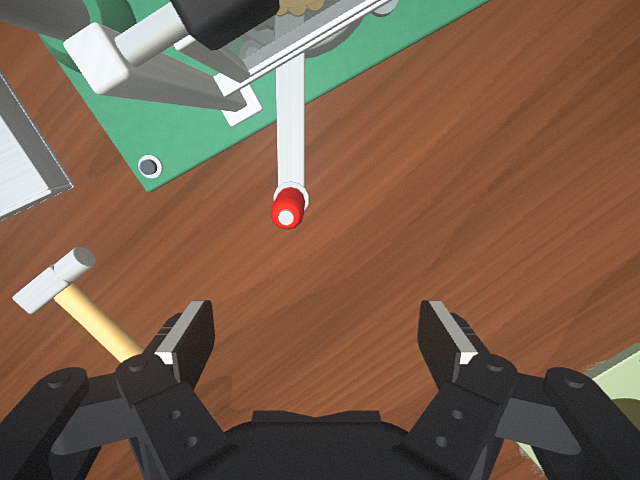

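The handle's top is at (287,217), with the lever running straight up the image, so the jaws are tangential. The knob has moved 82 mm and the guard is shut.

step_arm(
  increments=[
    [[26,2.5,0],0,0],
    [[0,0,-45],0,0],
    [[0,0,-45],0,0],
    [[0,0,-43],0,0],
    [[0,0,0],0,0.4],
    [[0,0,0],0,0.8],
    [[0,0,0],0,1],
    [[0,0,0],0,1],
    [[0,0,0],0,1],
  ],
  squeeze=40,
)

```text
time_s: 6.3
ee_pos: [0.5111, 0.0871, 0.0915]
orientation: [0.936, -0.352, 0.003, -0.001]
ft_force: [-0.0, 0.1, 6.5]
opening: 0.0228
finger_force: 39.0
```

```bash
python3 - <<'E'
from h import *
s=sense();print(s['ee_pos'],s['ft_force'],s['joints'])
im,d,c=grab('wrist');cv2.imwrite('pics/w3.png',im)
h=cv2.cvtColor(im,cv2.COLOR_BGR2HSV);H,S,V=h[...,0],h[...,1],h[...,2]
m=((H<8)|(H>172))&(S>140)&(V>60);P=pts(c,d,m);P=P[(P[:,2]>.06)&(P[:,2]<.14)];print(len(P),P.mean(0),P.min(0),P.max(0))
print(sense()['ee_pos'])
E
```

```text
[0.51110846 0.08710469 0.09150577] [-1.80800842e-03  1.06074832e-01  6.48602503e+00] [ 1.85372473e-03  2.46965751e-01  1.80940929e+00 -1.54089989e-04
  1.07854647e+00  2.29120406e+00]
4037 [0.50984595 0.08721185 0.10731648] [0.49374632 0.08013503 0.07122005] [0.51655531 0.10320246 0.12488529]
[0.51111648 0.08710566 0.09150232]
```

View pics/w3.png

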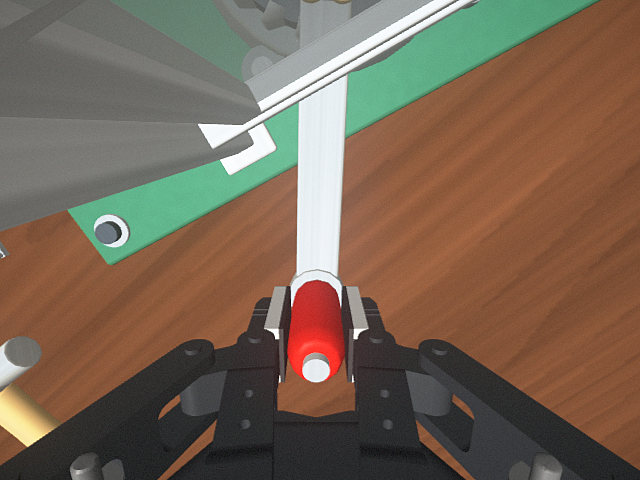

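The handle is between the pads, with its steel cap at (316,367). Checking how well it is centred radially.

```bash
python3 - <<'E'
from h import *
c=viewer.get_calibration('wrist')
for z in (.122,.126): print(ray(c,316,367,z))
E
```

```text
[0.50271005 0.093247   0.122     ]
[0.50500989 0.09121653 0.126     ]
```

The grasp sits about 8 mm too far in and 10 mm high, so I'll regrasp.

step_arm(
  increments=[
    [[0,0,0],0,0.6],
    [[0,0,0],0,0.5],
    [[0,0,0],0,0.5],
    [[-6,5,0],0,0.5],
    [[0,0,-10],0,0.5],
    [[0,0,0],0,0.5],
    [[0,0,0],0,1],
    [[0,0,0],0,1],
    [[0,0,0],0,1],
  ],
  squeeze=50,
)

```text
time_s: 7.25
ee_pos: [0.5019, 0.0924, 0.0777]
orientation: [0.936, -0.352, -0.0, -0.0]
ft_force: [-0.0, 1.4, -1.6]
opening: 0.0229
finger_force: 49.2
```

```bash
cat > arc.py <<'E'
import sys
from h import *
A=np.array([float(sys.argv[1]),float(sys.argv[2])]);st=float(sys.argv[3]);n=int(sys.argv[4])
s=sense();p=s['ee_pos'][:2]-A;print('r',np.hypot(*p),'ang',np.degrees(np.arctan2(p[1],p[0])))
a=np.arctan2(p[1],p[0])+np.radians(st)*np.arange(n+1);q=.185*np.c_[np.cos(a),np.sin(a)]
print((np.diff(q,axis=0)*1000).round(1).tolist())
E
python3 arc.py .641 -.032 4 15
```

```text
r 0.18657060337763445 ang 138.1872739130106
[[-8.3, -9.9], [-7.6, -10.5], [-6.8, -11.0], [-6.0, -11.4], [-5.2, -11.8], [-4.4, -12.1], [-3.5, -12.4], [-2.6, -12.6], [-1.8, -12.8], [-0.9, -12.9], [0.0, -12.9], [0.9, -12.9], [1.8, -12.8], [2.7, -12.6], [3.6, -12.4]]
```

step_arm(
  increments=[
    [[-8.3,-9.9,0],4,1],
    [[-7.6,-10.5,0],4,1],
    [[-6.8,-11,0],4,1],
    [[-6,-11.4,0],4,1],
    [[-5.2,-11.8,0],4,1],
    [[0,0,0],0,1],
  ],
)

```text
time_s: 7.85
ee_pos: [0.4672, 0.0372, 0.0777]
orientation: [0.983, -0.184, -0.001, -0.0]
ft_force: [-1.7, 2.0, -1.9]
opening: 0.0227
finger_force: 51.2
```

```bash
python3 arc.py .641 -.032 4 10
```

```text
r 0.18705673358268993 ang 158.29196295315532
[[-4.4, -12.2], [-3.5, -12.4], [-2.6, -12.6], [-1.7, -12.8], [-0.8, -12.9], [0.1, -12.9], [1.0, -12.9], [1.9, -12.8], [2.7, -12.6], [3.6, -12.4]]
```

step_arm(
  increments=[
    [[-4.4,-12.2,0],4,1],
    [[-3.5,-12.4,0],4,1],
    [[-2.6,-12.6,0],4,1],
    [[-1.7,-12.8,0],4,1],
    [[-0.8,-12.9,0],4,1],
    [[0.1,-12.9,0],4,1],
    [[1,-12.9,0],4,1],
    [[0,0,0],0,1],
  ],
)

```text
time_s: 8.65
ee_pos: [0.4544, -0.0522, 0.0776]
orientation: [0.998, 0.059, -0.003, 0.0]
ft_force: [-7.6, -1.0, 3.9]
opening: 0.0228
finger_force: 51.7
```

```bash
python3 arc.py .641 -.032 2 10
python3 - <<'E'
from h import *
# absolute angle check: lever bar + rosette from top/side view
im,d,c=grab('side');cv2.imwrite('pics/s2.png',cv2.resize(im[150:400,230:450],None,fx=2.4,fy=2.4))
E
```

```text
r 0.18764435581264588 ang -173.83004034908197
[[0.8, -6.4], [1.0, -6.4], [1.3, -6.3], [1.5, -6.3], [1.7, -6.2], [1.9, -6.2], [2.1, -6.1], [2.3, -6.0], [2.5, -5.9], [2.7, -5.8]]
```

View pics/s2.png

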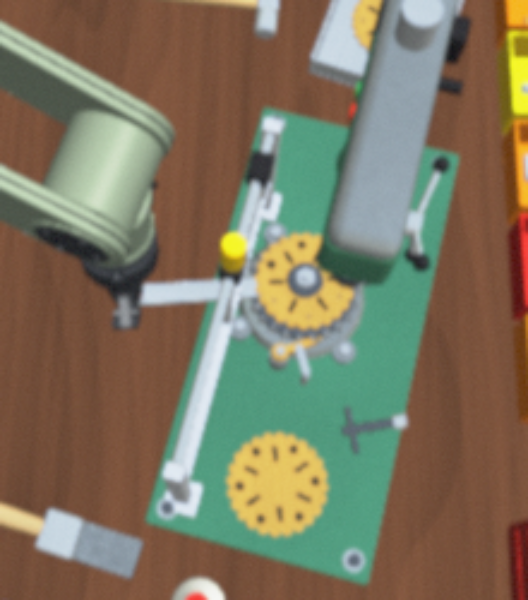

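The yellow knob is shut at (233,252), the bar is under the guide, and bystanders are undisturbed. Now small steps, watching the force for the fourth click.

step_arm(
  increments=[
    [[0.8,-6.4,0],2,1],
    [[1,-6.4,0],2,1],
    [[0,0,0],0,1],
  ],
)

```text
time_s: 9.0
ee_pos: [0.4559, -0.0634, 0.0776]
orientation: [0.996, 0.094, -0.003, -0.001]
ft_force: [-7.6, 1.6, 4.7]
opening: 0.0228
finger_force: 51.8
```

step_arm(
  increments=[
    [[1.3,-6.3,0],2,1],
    [[0.7,-3.1,0],1,1],
    [[0,0,0],0,1],
  ],
)

```text
time_s: 9.3
ee_pos: [0.4578, -0.0731, 0.0776]
orientation: [0.993, 0.12, -0.003, -0.0]
ft_force: [-8.0, -0.5, 4.8]
opening: 0.0227
finger_force: 51.7
```

step_arm(
  increments=[
    [[0.8,-3.1,0],1,1],
    [[0,0,0],0,1],
  ],
)

```text
time_s: 9.5
ee_pos: [0.4587, -0.0771, 0.0776]
orientation: [0.992, 0.129, -0.003, 0.001]
ft_force: [-6.3, -5.0, 2.0]
opening: 0.0227
finger_force: 51.6
```

step_arm(
  increments=[
    [[0.8,-3.1,0],1,1],
    [[0,0,0],0,1],
  ],
)

```text
time_s: 9.7
ee_pos: [0.4598, -0.0811, 0.0777]
orientation: [0.99, 0.138, -0.003, 0.001]
ft_force: [-7.1, -6.8, 1.7]
opening: 0.0231
finger_force: 51.5
```

step_arm(
  increments=[
    [[0.9,-3.1,0],1,1],
    [[0,0,0],0,1],
  ],
)

```text
time_s: 9.9
ee_pos: [0.4606, -0.0843, 0.0777]
orientation: [0.989, 0.146, -0.003, 0.001]
ft_force: [-7.6, -7.2, 1.3]
opening: 0.0227
finger_force: 51.6
```

step_arm(
  increments=[
    [[0.9,-3.1,0],1,1],
    [[0,0,0],0,1],
  ],
)

```text
time_s: 10.1
ee_pos: [0.4613, -0.0866, 0.0777]
orientation: [0.988, 0.155, -0.003, 0.0]
ft_force: [-8.0, -2.9, 3.0]
opening: 0.0226
finger_force: 51.7
```

step_arm(
  increments=[
    [[0.9,-3.1,0],1,1],
    [[0,0,0],0,1],
  ],
)

```text
time_s: 10.3
ee_pos: [0.4622, -0.0896, 0.0776]
orientation: [0.987, 0.163, -0.003, 0.0]
ft_force: [-7.2, -2.8, 2.8]
opening: 0.0229
finger_force: 51.7
```

The kick vanished at y≈-0.086 (joint about 1.05), so the fourth click is done. Drawing back now.

step_arm(
  increments=[
    [[-0.9,3.1,0],-1,1],
    [[0,0,0],0,1],
  ],
)

```text
time_s: 10.5
ee_pos: [0.4612, -0.0862, 0.0777]
orientation: [0.988, 0.155, -0.003, 0.0]
ft_force: [-8.1, -3.5, 3.2]
opening: 0.0229
finger_force: 51.7
```

step_arm(
  increments=[
    [[-0.9,3.1,0],-1,1],
    [[0,0,0],0,1],
  ],
)

```text
time_s: 10.7
ee_pos: [0.4606, -0.0841, 0.0777]
orientation: [0.989, 0.146, -0.003, 0.001]
ft_force: [-7.6, -6.8, 1.6]
opening: 0.0228
finger_force: 51.5
```

step_arm(
  increments=[
    [[-0.9,3.1,0],-1,1],
    [[0,0,0],0,1],
  ],
)

```text
time_s: 10.9
ee_pos: [0.4601, -0.0822, 0.0777]
orientation: [0.99, 0.138, -0.003, 0.003]
ft_force: [-6.5, -10.6, -0.6]
opening: 0.023
finger_force: 51.6
```

step_arm(
  increments=[
    [[0,0,0],0,1],
    [[0,0,0],0,1],
    [[0,0,0],0,1],
    [[0,0,0],0,1],
    [[0,0,0],0,1],
  ],
)

```text
time_s: 11.4
ee_pos: [0.4601, -0.0822, 0.0777]
orientation: [0.99, 0.138, -0.003, 0.003]
ft_force: [-6.4, -10.9, -0.5]
opening: 0.0229
finger_force: 51.6
```

```bash
python3 - <<'E'
from h import *
im,d,c=grab('side')
h=cv2.cvtColor(im,cv2.COLOR_BGR2HSV);H,S,V=h[...,0],h[...,1],h[...,2]
P=pts(c,d,(H>20)&(H<34)&(S>150)&(V>90));q=P[(P[:,2]>.278)&(P[:,2]<.295)&(P[:,0]<.62)];print('knob',q.mean(0))
if np.linalg.norm(q.mean(0)[:2]-[.5618,-.0705])<.004: print(order.job_done())
E
```

```text
knob [ 0.56175322 -0.07006078  0.28665117]
the job is handed in; nothing more can be done
None
```

I slid the guard shut, swung the lever through four clicks, and drew it back so the tooth seats on the pawl with about 8 N at the handle. I handed the job in with the red handle still gripped. I judged the fourth click from the force kick and the 58.6° swing and did not see the pawl itself drop; no verdict came back.

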